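# Thread the last tie rod through a battery pack and hold it for the nut

### The job

Take the long tie rod out of the wooden rack and thread it straight down through the one empty corner of the battery pack, first through the bushing hole in the top plate and then through the one in the bottom plate. Finish while holding it there by its sleeve, with about 15 mm of the rod showing below the bottom plate and the sleeve still clear above the top plate, so that a colleague can start the nut from beneath: do not let go at the end. Leave the two shorter rods, the solder spool and the screwdriver where they are.

Things in the scene. Friction and masses are not known exactly. Their poses are not given: they have to be found in the camera images.
- tie_rod_grip (a point): Long tie rod, about 110 g: steel shaft 8 mm diameter, 115 mm long, foot chamfered 2 mm; on top a round dark steel sleeve 16 mm diameter, 50 mm high, to grip. The point is the sleeve's centre, 140 mm above the foot, 25 mm above the sleeve's underside; z runs up the rod. It starts upright in a rack hole, foot 5 mm above the bench.
- tie_rod_tip (a point): The foot of the long tie rod: centre of the lower end of its shaft.
- tie_rod_neck (a point): Top of the long tie rod's shaft, at the centre of the sleeve's underside, 115 mm above the foot.
- bush_top (a point): Empty upper bushing of the fixed battery pack: vertical through hole, 10 mm diameter, 3 mm chamfered mouth, at one corner of the orange top plate (122 x 102 x 12 mm; its other corners have rods, with nuts standing 6 mm above it). The point is the hole's centre at the plate's upper face, 120 mm above the bench; the hole is 50 and 40 mm from the plate's centre (its x, y).
- bush_low (a point): Lower bushing, straight below the upper one: the same hole and mouth in the 12 mm bottom plate. The point is the hole's centre at that plate's upper face, 52 mm above the bench; its underside is 40 mm above the bench, open space below. If the rod were let go, its sleeve would stop on the top plate with its foot 5 mm above the bench.
- rack: Wooden rack block, 60 mm (x) by 190 mm (y) by 60 mm high, fixed on the bench; origin at the centre of its underside. Three vertical holes 9 mm in diameter and 55 mm deep in a row along its y axis at -70, 0 and +70 mm, each with a tie rod standing in it; the long one may be in any of them.
- short_a_grip (a point): A shorter tie rod (bystander): shaft 8 mm by 80 mm with the same sleeve of 16 mm by 50 mm, standing in the rack, its top 35 mm lower than that of the long one. The point is the centre of its sleeve.
- short_b_grip (a point): The other shorter tie rod (bystander), the same as the first. The point is the centre of its sleeve.
- spool: Spool of solder (bystander), 52 mm in diameter, 40 mm high, standing on the bench; origin at the centre of its underside.
- driver: Screwdriver with a red handle (bystander) lying on the bench, pointing along its x axis.
Mind the look-alikes: they are no part of the job. Of the things that look like the part that bears bush_top, take the one that is farthest from the robot's base at the start. Leave any yellow look-alike of the part that bears tie_rod_grip alone.

How it is judged:
On the way, in this order (a step that is already met when the one before it is completed fails the run):
1. the long tie rod is lifted clear of the rack in the gripper (height (world z) of tie_rod_tip above 0.062 m and contact force between the fingers and tie_rod above 1 N), for 0.1 s.
2. its foot has passed through the upper bushing (horizontal distance between tie_rod_tip and bush_top below 0.005 m and height (world z) of tie_rod_tip between 0.048 and 0.107 m), for 0.05 s.
3. its foot has come out below the lower bushing (horizontal distance between tie_rod_tip and bush_low below 0.005 m and height (world z) of tie_rod_tip below 0.036 m), for 0.1 s.
At the end, for the whole second after the job is handed in: The gripper holds the long rod still through both bushings: its foot 6 to 31 mm below the bottom plate's underside, so the sleeve stays 4 mm or more clear of the top plate; foot and neck within 5 mm of the bushings' axis; the fingers press it with over 1 N (height (world z) of tie_rod_tip between 0.009 and 0.034 m and horizontal distance between tie_rod_tip and bush_low below 0.005 m and horizontal distance between tie_rod_neck and bush_top below 0.005 m and contact force between the fingers and tie_rod above 1 N and linear speed of tie_rod below 0.02 m/s); the arm keeps its last pose, push and grip.
It fails at once if a shorter rod is moved by more than 20 mm (distance of any of short_a_grip, short_b_grip from where it was at the start of the episode above 0.02 m).
It fails at once if the spool or the screwdriver is moved by more than 30 mm (distance of any of spool, driver from where it was at the start of the episode above 0.03 m).
It also fails if it takes over 48 s, if anything falls off the work surface, if the arm or the gripper's body presses on something with over 40 N, if the wrist force passes 120 N, or if a joint passes its speed limit or range.

### The arm

A 6-joint arm with a two-finger parallel gripper is mounted at the origin on the work surface. World frame = base frame: x ahead of the robot, y to its left, z up, the work surface at z = 0. Lengths are in m, angles in rad, forces in N, time in s.
With the tool pointing down it reaches from about 0.425 to 0.925 m from the base axis. Payload 12.5 kg.
Tool frame: the origin (TCP) lies midway between the tips of the shut fingers; the grasp point (between the pads) lies bot.grasp_offset behind it (bot.grasp_offset is the distance from the TCP to the grasp point, in m); z points along the fingers, y is the line along which they close (so a half turn about z gives the same grasp; the last joint's range is limited). The gripper opens to 85 mm and grips with 20 to 120 N. Pads are 22 mm wide; open, the fingers measure 114 mm over their backs; the gripper's body (76 mm by 85 mm) begins 54 mm behind the grasp point. The pads swing forward as they close: fully open they stand 13 mm farther back than shut.
Start: joints at [-1.452, 0.491, 1.559, -0, 1.092, -0.106], TCP at [0.139, -0.609, 0.231] pointing down, gripper open.
Joint ranges: [-3.1, 3.1], [-0.84, 2.19], [0.05, 2.79], [-1.13, 4.28], [0.06, 2.93], [-2.69, 2.69]. Speed limits (rad/s): [2.22, 2.22, 2.79, 3.14, 3.14, 3.14].

### API

Orientations are given as a rotation vector (axis times angle).
In Python, from bench import status, eyes, bot gives the robot as it stands.
- The arm moves only by the shell command python3 -m jog 'ROWS' [OPENING] [FORCE]. ROWS is text: rows parted by semicolons, each of 4 numbers parted by spaces: the shift along the world's x, y, z in cm, then the turn about the world's z in rad. A call has 1 to 8 rows; each row shifts and turns the commanded pose from where the row before left it; what a row does not reach is not made up. A row lasts 1/10 s, in which the tool goes at most 50 mm and 8.59 degrees, less where a joint would pass 70% of its speed; a pose out of reach is approached as far as the arm can. A call with a gripper value outside its range is refused whole. OPENING is the closure, from -1 (fully open) to 1 (shut), set as the call begins (- or left out, the last holds). The fingers move at their own pace and stop on an object; FORCE is the grip in N (left out, the last holds). Time passes only in rows, so rows that do not move let the fingers close. It gives the time, the measured TCP pose, the force, the opening and the grip force at its end, in the units of the state.
- status.observe(): the state, without advancing time (a new reading comes with each control period).
- eyes.capture(name): name is "side" or "top" or "wrist"; returns a dict with "frame" (384x512x3 uint8, red, green, blue), "mtx" (3x3 intrinsics, pixels), "rvec" (rotation vector, rad) and "tvec" (3), from world to camera coordinates, as OpenCV has them. Camera axes: x right, y down, z forward; pixel columns grow to the right and rows downward; lengths in m; the calibration is good to about 2 mm. A picture is of the moment at which its call begins. There is no depth.
- bot.job_done(): hands the job in; it is judged then, once.
The state is a dict: "time": time; "joints": joint angles; "joint_vel": joint speeds; "joint_efforts": joint torques, N m; "eef_pos": TCP position; "orientation": TCP orientation; "wrist_force": force on the tool from outside, world axes, zero at the start; "torque": the same for the moment, N m; "gripper_width": opening from 0.0 (shut) to 1.0 (fully open); "grasp_force": force on a finger pad.
Only numpy, scipy, OpenCV 4.12 (cv2) and the standard library are available. Lean on these libraries where they do the work, as an engineer would, in place of code of your own. Each camera call takes 0.05 s, during which the arm holds its last target. There are 200 camera calls.

## Working session

There is one attempt and no reset: what is moved stays moved. The work goes in short steps, Python scripts to look and compute and a shell command to move; the robot and the scene stay as the last step left them, time stands still between calls to the robot, and variables do not carry over. Pictures are saved under pics/ and viewed, at most 10 in all, crops included, and the job is handed in when it is done.

```bash
mkdir -p pics; ls
cat > h.py <<'E'
import numpy as np, cv2
from bench import status, eyes, bot
def cam(n):
    c=eyes.capture(n); return c
def save(c,f): cv2.imwrite(f,c["frame"][:,:,::-1])
def ray(c,u,v):
    R=cv2.Rodrigues(np.array(c["rvec"],float))[0]; t=np.array(c["tvec"],float).ravel()
    d=R.T@np.linalg.inv(np.array(c["mtx"]))@np.array([u,v,1.]); return -R.T@t, d/np.linalg.norm(d)
def onz(c,u,v,z):
    o,d=ray(c,u,v); return o+d*(z-o[2])/d[2]
def proj(c,p): return cv2.projectPoints(np.array(p,float).reshape(-1,3),np.array(c["rvec"],float),np.array(c["tvec"],float),np.array(c["mtx"],float),None)[0].reshape(-1,2)
def tri(rs):
    A=0;b=0
    for o,d in rs:
        M=np.eye(3)-np.outer(d,d);A=A+M;b=b+M@o
    return np.linalg.solve(A,b)
E
python3 - <<'E'
from h import *
import pickle
C={n:cam(n) for n in("side","top")}
pickle.dump(C,open("c0.pkl","wb"))
cv2.imwrite("pics/top0.png",cv2.resize(C["top"]["frame"][:,:,::-1],(800,600)))
cv2.imwrite("pics/side0.png",cv2.resize(C["side"]["frame"][:,:,::-1],(800,600)))
for n in C: print(n,ray(C[n],256,192))
print(status.observe(),bot.grasp_offset)
E
```

```text
pics
side (array([ 0.43095743, -0.59130338,  0.48334674]), array([ 0.19909044,  0.83947014, -0.50562128]))
top (array([0.41208913, 0.01020079, 1.0924304 ]), array([ 0.15748135,  0.00701873, -0.98749702]))
{'time': 0.1, 'joints': array([-1.45155869e+00,  4.91511937e-01,  1.55937905e+00,  3.93237718e-05,
        1.09170136e+00, -1.05614545e-01]), 'joint_vel': array([ 0.00071901, -0.00093958, -0.0021581 ,  0.00061082,  0.001276  ,
       -0.00138008]), 'joint_efforts': array([ 3.97382362e-03, -6.19446659e+01, -2.62026197e+01,  2.25084207e-06,
        2.94144753e-03, -2.69441259e-06]), 'eef_pos': array([ 0.13935038, -0.60906945,  0.23078157]), 'orientation': array([-3.12076887e+00, -3.52312918e-01, -4.40893549e-05]), 'wrist_force': array([-0.31035475,  0.1309682 ,  0.10771316]), 'torque': array([-0.01891763,  0.04927345, -0.00507053]), 'grasp_force': 0.0, 'gripper_width': 0.9991557829173122} 0.0187
```

View pics/top0.png

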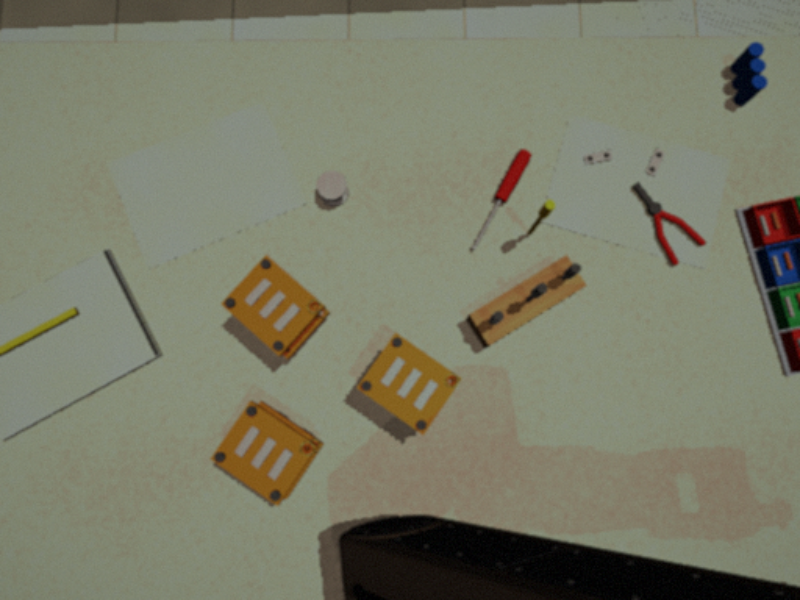

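View pics/side0.png

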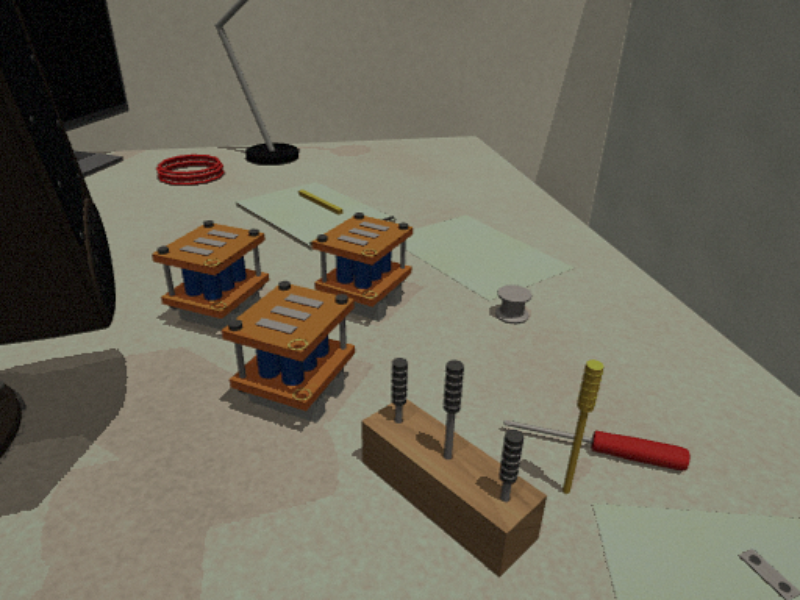

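The top view (800x600) shows three orange packs at (275,308), (410,385) and (267,453). The farthest one is at (275,308), and its empty corner is near (320,312). The rack is at (527,302). In the side view the middle rod, with its sleeve top at (454,365), stands highest, so it is the long one.

Run:
```python
from h import *
import pickle
C=pickle.load(open("c0.pkl","rb"));T=C["top"];S=C["side"]
k=.64
def dark(c,box,th):
    x0,y0,x1,y1=[int(a*k) for a in box]
    g=c["frame"][y0:y1,x0:x1].astype(int).max(2)
    n,l,s,ce=cv2.connectedComponentsWithStats((g<th).astype(np.uint8))
    return [(ce[i]+[x0,y0],s[i][4]) for i in range(1,n) if s[i][4]>8]
nut=[]
for u,v in((230,303),(266,263),(278,352)):
    b=max(dark(T,(u-10,v-10,u+10,v+10),85),key=lambda a:a[1]); p=onz(T,*b[0],.124);nut.append(p);print("nut",b,p)
print("hole",nut[1]+nut[2]-nut[0],"ring guess",onz(T,320*k,312*k,.12))
for q in((275,308),(410,385),(267,453)): print(np.linalg.norm(onz(T,q[0]*k,q[1]*k,.12)[:2]))
print("sides",np.linalg.norm(nut[1]-nut[0]),np.linalg.norm(nut[2]-nut[0]))
# side-view sleeves and top view sleeves
for n,u,v,z in(("a",400,362,.135),("L",454,365,.17),("b",513,435,.135)): print(n,onz(S,u*k,(v)*k,z))
print(dark(T,(470,255,590,330),75))
for nm,c,b in(("t",T,(205,245,345,375)),("r",T,(460,240,600,355)),("s",S,(300,205,425,320)),("q",S,(380,345,540,510))):
    x0,y0,x1,y1=[int(a*k) for a in b]
    im=cv2.resize(c["frame"][y0:y1,x0:x1,::-1],(400,300),interpolation=cv2.INTER_CUBIC); locals().setdefault("L",[]).append(im); print(nm,(x0,y0,x1,y1))
cv2.imwrite("pics/crops.png",cv2.convertScaleAbs(np.vstack([np.hstack(L[:2]),np.hstack(L[2:])]),alpha=1.5))
```

```text
nut (array([146.89655172, 193.51724138]), np.int32(29)) [0.5654107  0.27674199 0.124     ]
nut (array([169.65384615, 168.65384615]), np.int32(26)) [0.62535824 0.22405555 0.124     ]
nut (array([177.60714286, 220.96428571]), np.int32(28)) [0.49923293 0.20235708 0.124     ]
hole [0.55918046 0.14967063 0.124     ] ring guess [0.54981154 0.13938675 0.12      ]
0.5943065681161507
0.43784453085205266
0.40280191503134133
sides 0.0798095721332915 0.09956210663044783
a [ 0.54153418 -0.13077057  0.135     ]
L [ 0.57619494 -0.19070361  0.17      ]
b [ 0.61206424 -0.24981419  0.135     ]
[(array([364.26027397, 174.08219178]), np.int32(73)), (array([343.14864865, 186.85135135]), np.int32(74)), (array([329.33333333, 196.53333333]), np.int32(30)), (array([316.62, 203.54]), np.int32(50)), (array([302.03333333, 207.33333333]), np.int32(30))]
t (131, 156, 220, 240)
r (294, 153, 384, 227)
s (192, 131, 272, 204)
q (243, 220, 345, 326)
```

View pics/crops.png

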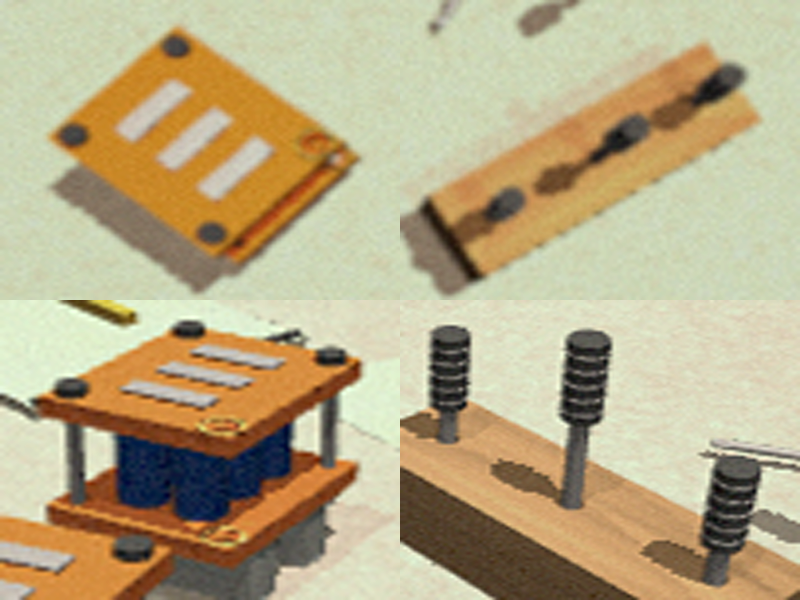

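Top view: nuts at crop (73,135), (175,47) and (211,232), with the empty ring at (316,143). Side view: the ring is at (220,427) and the long rod's sleeve top is at (587,340).

Run:
```python
from h import *
import pickle
from scipy.spatial.transform import Rotation as Ro
C=pickle.load(open("c0.pkl","rb"));T=C["top"];S=C["side"]
print("hole side",onz(S,236,161.9,.12),"top",onz(T,201.3,196,.12))
print("rod side",onz(S,290.7,234.1,.17),"top",onz(T,347.3,184.6,.17))
s=status.observe();R=Ro.from_rotvec(s["orientation"]).as_matrix();print(R)
y=R[:2,1];a=np.arctan2(y[1],y[0]);b=np.arctan2(.0705,.119)
print("turns",(b-a+np.pi)%(2*np.pi)-np.pi,(b-a)%(2*np.pi)-np.pi)
c=cam("wrist");print(R.T@(ray(c,256,192)[0]-s["eef_pos"]),R.T@ray(c,256,192)[1])
```

```text
hole side [0.55972581 0.14695294 0.12      ] top [0.55877007 0.14783607 0.12      ]
rod side [ 0.57604359 -0.19184186  0.17      ] top [ 0.5742328  -0.19137687  0.17      ]
[[ 9.74831126e-01  2.22944541e-01 -8.42707856e-05]
 [ 2.22944513e-01 -9.74830627e-01  9.96751223e-04]
 [ 1.40070501e-04 -9.90451826e-04 -9.99999500e-01]]
turns 1.8808021095341463 -1.2607905440556464
[ 0.06521766 -0.0003334  -0.14208982] [-0.27351925  0.00134779  0.96186558]
```

```bash
python3 -m jog '2.7 2.6 0 0.118;2.7 2.6 0 0.118;2.7 2.6 0 0.118;2.7 2.6 0 0.118;2.7 2.6 0 0.118;2.7 2.6 0 0.118;2.7 2.6 0 0.118;2.7 2.6 0 0.118' -1 && python3 -m jog '2.7 2.6 0 0.118;2.7 2.6 0 0.118;2.7 2.6 0 0.118;2.7 2.6 0 0.118;2.7 2.6 0 0.118;2.7 2.6 0 0.118;2.7 2.6 0 0.118;0 0 0 0'
python3 - <<'E'
from h import *
from scipy.spatial.transform import Rotation as Ro
s=status.observe();print(s["joints"],s["eef_pos"],Ro.from_rotvec(s["orientation"]).as_matrix()[:,1])
c=cam("wrist");save(c,"pics/w1.png");print(proj(c,[.575,-.1915,.17]))
import pickle;pickle.dump(c,open("w1.pkl","wb"))
E
```

```text
time: 0.95
eef_pos: [0.3562, -0.4001, 0.2313]
orientation: [-2.616, -1.739, -0.0]
wrist_force: [1.2, -1.5, -0.3]
gripper_width: 1.004
grasp_force: 0.0
time: 1.75
eef_pos: [0.5465, -0.2165, 0.2309]
orientation: [-1.695, -2.645, -0.001]
wrist_force: [-1.7, -0.2, -1.2]
gripper_width: 1.0
grasp_force: 0.0
[-4.89753860e-01  4.38327127e-01  1.65325974e+00  7.33101757e-04
  1.05001749e+00 -9.21337266e-01] [ 0.54652942 -0.21647708  0.23094   ] [9.08456986e-01 4.17978056e-01 4.99298264e-04]
[[308.58262491 188.39037468]]
```

View pics/w1.png

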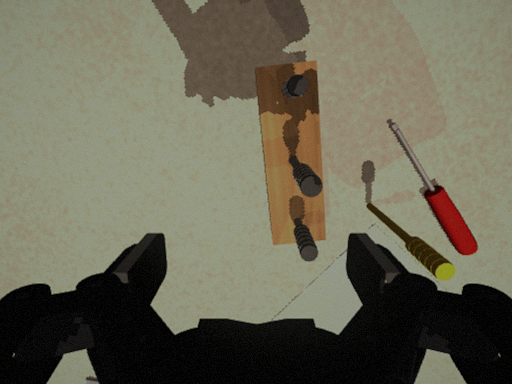

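The wrist view shows the long rod's sleeve top at about (312,186). The yellow look-alike runs from its base at (370,206) to its top at (445,270).

Run:
```python
from h import *
import pickle
c=pickle.load(open("w1.pkl","rb"))
print(onz(c,312,186,.17),onz(c,298,85,.135),onz(c,308.5,254,.135))
b=onz(c,370,206,0);print("yb",b)
for h in(.1,.13,.15,.165): print(h,onz(c,445,271,h))
x0,y0=280,150
g=c["frame"][140:205,285:330].astype(int).max(2)
cv2.imwrite("pics/w1c.png",cv2.resize(cv2.convertScaleAbs(c["frame"][140:205,285:330,::-1],alpha=2),(450,650)[:2] if 0 else (405,585),interpolation=cv2.INTER_CUBIC))
```

```text
[ 0.57636959 -0.18896699  0.17      ] [ 0.5405767  -0.12939797  0.135     ] [ 0.61185366 -0.25013905  0.135     ]
yb [ 0.70584508 -0.20824233  0.        ]
0.1 [ 0.76003417 -0.22277601  0.1       ]
0.13 [ 0.73351574 -0.21551971  0.13      ]
0.15 [ 0.71583678 -0.21068218  0.15      ]
0.165 [ 0.70257757 -0.20705403  0.165     ]
```

View pics/w1c.png

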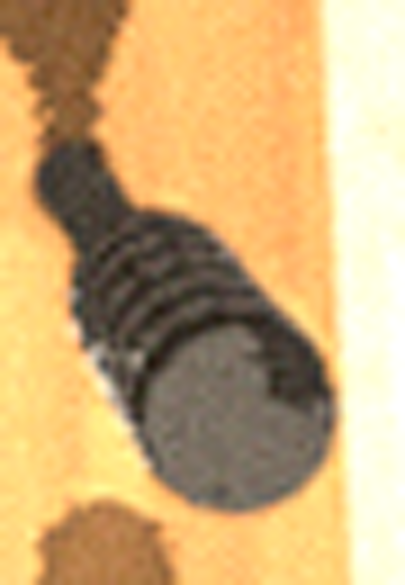

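The sleeve top's centre is at pixel (311.4,186.2), which puts the rod at about (0.576,-0.190).

```bash
python3 -m jog '1.5 1.3 0 0.05;1.45 1.35 0 0.05;0 0 -2 0;0 0 -2.5 0;0 0 -2.5 0;0 0 -2.5 0;0 0 -1 0;0 0 0 0' && python3 -m jog '0 0 0 0;0 0 0 0;0 0 0 0;0 0 0 0;0 0 0 0;0 0 0 0;0 0 0 0;0 0 0 0' 1 60
```

```text
time: 2.6
eef_pos: [0.573, -0.1933, 0.1253]
orientation: [-1.571, -2.718, 0.0]
wrist_force: [-1.2, 0.3, -0.2]
gripper_width: 1.002
grasp_force: 0.0
time: 3.4
eef_pos: [0.5748, -0.1926, 0.127]
orientation: [1.569, 2.719, 0.002]
wrist_force: [4.4, 3.5, 2.7]
gripper_width: 0.17
grasp_force: 58.2
```

```bash
python3 -m jog '0.2 0.15 0 0;0 0 0 0;0 0 1 0;0 0 2 0;0 0 3 0;0 0 3 0;0 0 3 0;0 0 3 0' && python3 -m jog '0 0 2 0;0 0 0 0;0 0 0 0'
python3 - <<'E'
from h import *
from scipy.spatial.transform import Rotation as Ro
import pickle
s=status.observe();R=Ro.from_rotvec(s["orientation"]).as_matrix();print(s["joints"],s["eef_pos"],R[:,2])
g=s["eef_pos"]-R[:,2]*bot.grasp_offset
D={n:cam(n) for n in("side","top")};pickle.dump(D,open("c1.pkl","wb"))
print(proj(D["side"],[g,g-[0,0,.14]]),proj(D["top"],[g,g-[0,0,.14]]))
u,v=proj(D["side"],g-[0,0,.07])[0].astype(int)
x0=max(0,u-75);y0=max(0,v-56);print(x0,y0)
save(D["side"],"pics/s_full.png")
cv2.imwrite("pics/s1.png",cv2.resize(cv2.convertScaleAbs(D["side"]["frame"][y0:y0+112,x0:x0+150,::-1],alpha=1.5),None,fx=5,fy=5,interpolation=cv2.INTER_CUBIC))
E
```

```text
time: 4.2
eef_pos: [0.5752, -0.1912, 0.2778]
orientation: [-1.57, -2.72, 0.001]
wrist_force: [0.4, 0.4, -1.3]
gripper_width: 0.175
grasp_force: 58.4
time: 4.5
eef_pos: [0.5753, -0.1911, 0.2957]
orientation: [-1.57, -2.72, 0.0]
wrist_force: [-0.2, -0.1, -1.9]
gripper_width: 0.172
grasp_force: 58.5
[-4.29631905e-01  4.08394426e-01  1.52024240e+00 -1.06128838e-04
  1.21390174e+00 -9.53564121e-01] [ 0.57533588 -0.19114502  0.29571791] [-9.01367781e-04  3.03602714e-04 -9.99999548e-01]
[[297.8512343  135.55824134]
 [290.27677738 231.26341933]] [[362.91943189 170.93377479]
 [347.59009589 183.77346686]]
218 130
```

View pics/s1.png

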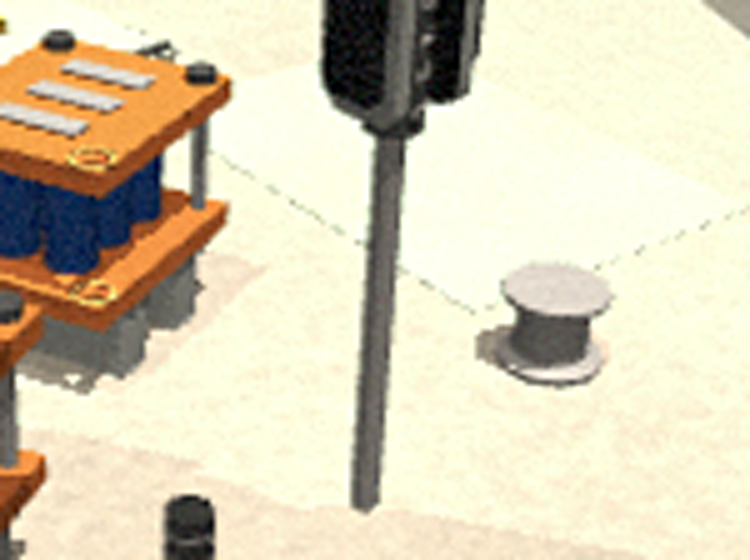

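The held rod hangs straight, with its foot at side pixel (291,232) against a predicted (290.3,231.3). Next I carry it over to above the bushing.

```bash
python3 -m jog '-0.2 3 0 0;-0.2 4.4 0 0;-0.2 4.6 0 0;-0.2 4.6 0 0;-0.2 4.6 0 0;-0.2 4.6 0 0;-0.2 4.6 0 0;-0.2 3.4 0 0' && python3 -m jog '0 0 -1 0;0 0 -1.5 0;0 0 -1 0;0 0 0 0;0 0 0 0;0 0 0 0'
cat > look.py <<'E'
from h import *
import sys,pickle
from scipy.spatial.transform import Rotation as Ro
s=status.observe();R=Ro.from_rotvec(s["orientation"]).as_matrix()
g=s["eef_pos"]-R[:,2]*bot.grasp_offset;tip=g-[0,0,.14];print("tcp",s["eef_pos"],"tip pred",tip,"tool z",R[:,2])
D={n:cam(n) for n in("side","top","wrist")};pickle.dump(D,open(sys.argv[1]+".pkl","wb"))
H=[.559,.148,.12];L=[]
for n in D:
    c=D[n];q=proj(c,[tip,H]);u,v=q.mean(0).astype(int)
    x0=int(np.clip(u-40,0,432));y0=int(np.clip(v-45,0,294));print(n,"crop",x0,y0,"tip",q[0],"hole",q[1])
    L.append(cv2.resize(cv2.convertScaleAbs(c["frame"][y0:y0+90,x0:x0+80,::-1],alpha=1.5),(400,450) if n=="side" else (200,225),interpolation=cv2.INTER_CUBIC))
cv2.imwrite("pics/%s.png"%sys.argv[1],np.hstack([L[0],np.vstack(L[1:])]))
E
python3 look.py p1
```

```text
time: 5.4
eef_pos: [0.559, 0.1492, 0.2949]
orientation: [-1.568, -2.72, 0.002]
wrist_force: [1.1, -0.6, -1.5]
gripper_width: 0.168
grasp_force: 58.4
time: 6.0
eef_pos: [0.5601, 0.1463, 0.2617]
orientation: [1.571, 2.72, 0.001]
wrist_force: [0.5, -0.8, -1.2]
gripper_width: 0.17
grasp_force: 58.5
tcp [0.56014037 0.1463275  0.26174998] tip pred [0.56012731 0.14632571 0.14044998] tool z [ 6.98365233e-04  9.60728091e-05 -9.99999752e-01]
side crop 195 112 tip [236.15976773 153.44444783] hole [235.58821449 161.7202696 ]
top crop 160 150 tip [200.73064689 194.12834361] hole [201.23246967 195.90546436]
wrist crop 216 133 tip [256.45023833 182.49527087] hole [256.28488762 175.30956786]
```

View pics/p1.png

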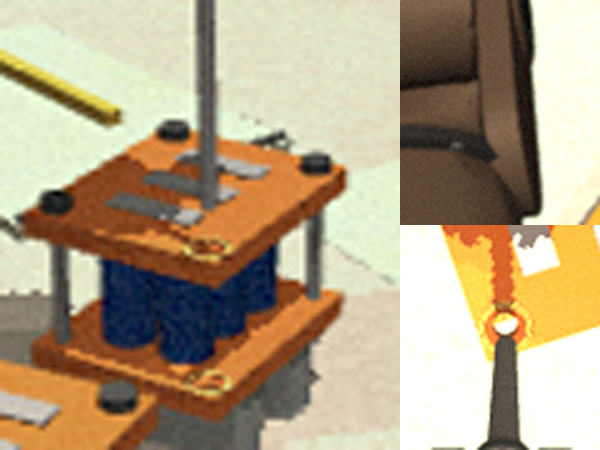

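The side crop shows the foot at (236.6,153.4) and the ring at (236.4,161.4). The wrist crop shows the ring directly ahead of the foot, near (258,173). I'll enlarge the wrist view.

Run:
```python
from h import *
import pickle
D=pickle.load(open("p1.pkl","rb"));c=D["wrist"]
a=cv2.resize(c["frame"][155:205,231:285,::-1],(540,500),interpolation=cv2.INTER_CUBIC)
cv2.imwrite("pics/p1w.png",a)
for z in(.14,.12):
  print(z,proj(c,[[.56,.146,z],[.565,.146,z],[.56,.151,z]]))
print(ray(c,256,180))
```

```text
0.14 [[256.14721575 182.6081043 ]
 [260.92580365 185.28808273]
 [258.92878773 177.94282082]]
0.12 [[256.14455554 177.56110043]
 [260.6072833  180.0752146 ]
 [258.74112451 173.18642533]]
(array([0.52670492, 0.20350782, 0.40391416]), array([ 0.11771046, -0.20427772, -0.97181009]))
```

View pics/p1w.png

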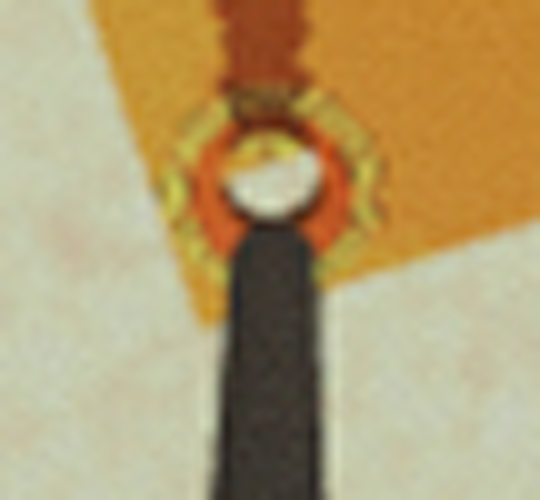

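The wrist view shows the ring's centre at (258.2,174.3) and the foot's far rim at (258.2,177). The foot is therefore about 1.4 mm short, and both estimates agree on a correction of (-0.9, +1.5) mm.

```bash
python3 -m jog '-0.09 0.15 0 0;0 0 -0.8 0;0 0 -0.8 0;0 0 -0.6 0;0 0 -0.6 0;0 0 -0.4 0;0 0 0 0;0 0 0 0'
```

```text
time: 6.95
eef_pos: [0.559, 0.1482, 0.2294]
orientation: [1.57, 2.721, 0.0]
wrist_force: [-0.3, -0.7, -0.6]
gripper_width: 0.168
grasp_force: 58.5
```

```bash
python3 -m jog '0 0 -0.5 0;0 0 -0.6 0;0 0 -0.6 0;0 0 -0.6 0;0 0 -0.6 0;0 0 -0.6 0;0 0 -0.6 0;0 0 0 0'; python3 look.py p2
```

```text
time: 7.75
eef_pos: [0.5586, 0.1482, 0.1874]
orientation: [-1.57, -2.72, 0.001]
wrist_force: [-0.6, -1.1, -0.7]
gripper_width: 0.174
grasp_force: 58.5
tcp [0.5586235  0.14815287 0.18738051] tip pred [0.55864816 0.14815581 0.0660805 ] tool z [-1.31889194e-03 -1.57094473e-04 -9.99999118e-01]
side crop 195 127 tip [235.62462522 183.27334247] hole [235.58821449 161.7202696 ]
top crop 162 152 tip [204.16685933 199.21417569] hole [201.23246967 195.90546436]
wrist crop 216 146 tip [256.22865245 182.03246885] hole [256.49918207 200.27713898]
```

View pics/p2.png

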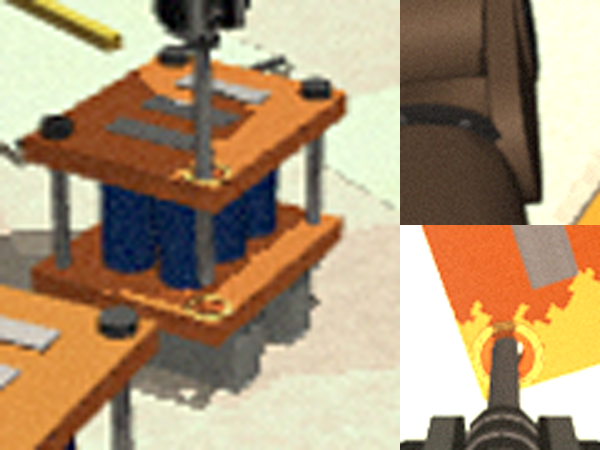

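The rod is through the top plate. Its foot is at side pixel (236,184), about 0.6 px left of the lower ring's centre, so I nudge it +0.5 mm and continue.

```bash
python3 -m jog '0.05 0.02 0 0;0 0 -0.4 0;0 0 -0.4 0;0 0 -0.4 0;0 0 -0.4 0;0 0 -0.3 0;0 0 0 0;0 0 0 0'
```

```text
time: 8.7
eef_pos: [0.5595, 0.1484, 0.1693]
orientation: [-1.57, -2.721, -0.0]
wrist_force: [0.1, 0.0, -1.8]
gripper_width: 0.172
grasp_force: 58.5
```

```bash
python3 -m jog '0 0 -0.4 0;0 0 -0.5 0;0 0 -0.5 0;0 0 -0.5 0;0 0 -0.4 0;0 0 0 0;0 0 0 0;0 0 0 0'; python3 look.py p3
```

```text
time: 9.5
eef_pos: [0.5595, 0.1484, 0.1465]
orientation: [1.57, 2.721, 0.0]
wrist_force: [-0.9, 0.1, -1.9]
gripper_width: 0.17
grasp_force: 58.5
tcp [0.55953435 0.14844733 0.14649106] tip pred [0.55952707 0.14844549 0.02519106] tool z [ 3.89407082e-04  9.85588553e-05 -9.99999919e-01]
side crop 195 135 tip [236.12639743 198.63866428] hole [235.58821449 161.7202696 ]
top crop 163 153 tip [206.13744044 201.07181396] hole [201.23246967 195.90546436]
wrist crop 216 156 tip [256.52817429 182.33942579] hole [255.53677577 221.09696423]
```

View pics/p3.png

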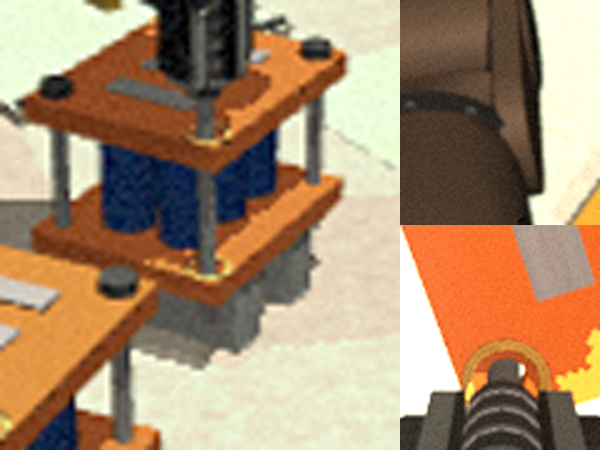

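The rod passes through both rings at side pixels (236,162) and (236,189). The sleeve is clear above the top plate, the foot is at about z = 0.025, and there is no side load.

```bash
python3 -c "
from bench import bot
print(bot.job_done())"
```

```text
the job is handed in; nothing more can be done
None
```

I handed the job in with the long tie rod held by its sleeve through both bushings of the farthest pack, about 15 mm showing below the bottom plate; no verdict came back.

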